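# Line up the rail modules by width, widest beside the power supply

## Task

Line the four loose modules up on the rail in order of width: the widest on the blue line next to the black power supply, then the next narrower on each following line, the narrowest on the last. Each should sit fully down on the rail, upright, square across it and centred on its blue line. Leave the thermostat where it stands.

Things in the scene. Friction and masses are not known exactly. Their poses are not given: they have to be found in the camera images.
- unit_1: Loose module 18 mm wide (y): white breaker with a small black toggle and a red bar. About 120 g. Base 90 mm long (x), shoulders at z = 40 mm; on it a 45 mm long nose (x -22.5 to 22.5, full width), z = 40 to 68: the natural grip. Below, a rail recess along y, 5 mm deep, 42 mm wide, flared to 50 at the mouth; no catch. Origin: centre of the underside, z up. Starts upright on the table, yaw within 0.9 rad.
- unit_2: Loose module 36 mm wide (y): grey base, white nose with a teal field, a green and a black square. About 180 g. Base 90 mm long (x), shoulders at z = 40 mm; on it a 45 mm long nose (x -22.5 to 22.5, full width), z = 40 to 68: the natural grip. Below, a rail recess along y, 5 mm deep, 42 mm wide, flared to 50 at the mouth; no catch. Origin: centre of the underside, z up. Starts upright on the table, yaw within 0.9 rad.
- unit_3: Loose module 54 mm wide (y): all grey, with a black-framed blue display and three white keys. About 260 g. Base 90 mm long (x), shoulders at z = 40 mm; on it a 45 mm long nose (x -22.5 to 22.5, full width), z = 40 to 68: the natural grip. Below, a rail recess along y, 5 mm deep, 42 mm wide, flared to 50 at the mouth; no catch. Origin: centre of the underside, z up. Starts upright on the table, yaw within 0.9 rad.
- unit_4: Loose module 72 mm wide (y): grey base, white nose with a teal stripe, four grey keys and four green lamps. About 340 g. Base 90 mm long (x), shoulders at z = 40 mm; on it a 45 mm long nose (x -22.5 to 22.5, full width), z = 40 to 68: the natural grip. Below, a rail recess along y, 5 mm deep, 42 mm wide, flared to 50 at the mouth; no catch. Origin: centre of the underside, z up. Starts upright on the table, yaw within 0.9 rad.
- mark_a: Blue line 4 mm wide on the white panel (540 x 130 x 12 mm, fixed), crossing under the rail; x along the line, y along the rail. Origin: where the centre of a seated module's underside comes to be, 14.5 mm above the table. The steel rail, 35 mm wide, its top 19.5 mm above the table, runs through the origins of all marks. The +y end of the row; a, b, c, d follow 72 to 88 mm apart.
- mark_b: Second blue line from the +y end of the row; axes and origin as mark_a.
- mark_c: Third blue line from the +y end of the row; axes and origin as mark_a.
- mark_d: Fourth blue line, at the -y end of the row; axes and origin as mark_a.
- supply: Black power supply fixed on the rail next to one end of the row of marks, mark_a's or mark_d's (it varies), its centre 86 to 94 mm from the nearest mark; shaped as the modules, 72 mm wide, 68 tall, with a yellow field on the nose. Origin: centre of the underside. A block of coloured terminals, 45 mm tall, is fixed at the other end.
- thermostat: Black room thermostat standing on a grey table stand among the loose modules, display towards the robot; 84 mm wide (its y), about 55 mm deep (its x), 88 mm tall, 250 g, loose and easily knocked. Origin: centre of the stand's underside.
Not all that is in view belongs to the job. What is shaped like the unit_4 but red is not meant.

How it is judged:
At the end, for the whole second after the job is handed in: Counting from the mark beside the power supply, the 72, 54, 36 and 18 mm modules each sit within 12 mm of their mark, within 0.15 rad of square across the rail (either way round), fully seated (underside 14.5 mm above the table, -2 / +2.5 mm), upright within 0.06 rad and at rest (height (world z) of unit_4 between 0.0125 and 0.017 m and angle between each of unit_4, unit_3, unit_2, unit_1's own z axis and vertical below 0.06 rad and linear speed of each of unit_4, unit_3, unit_2, unit_1 below 0.02 m/s and angular speed of each of unit_4, unit_3, unit_2, unit_1 below 0.1 rad/s and height (world z) of unit_3 between 0.0125 and 0.017 m and height (world z) of unit_2 between 0.0125 and 0.017 m and height (world z) of unit_1 between 0.0125 and 0.017 m and ((horizontal distance between supply and mark_a below 0.15 m and horizontal distance between unit_4 and mark_a below 0.012 m and angle between the x axis of unit_4 and the x axis of mark_a, either way round below 0.15 rad and horizontal distance between unit_3 and mark_b below 0.012 m and angle between the x axis of unit_3 and the x axis of mark_b, either way round below 0.15 rad and horizontal distance between unit_2 and mark_c below 0.012 m and angle between the x axis of unit_2 and the x axis of mark_c, either way round below 0.15 rad and horizontal distance between unit_1 and mark_d below 0.012 m and angle between the x axis of unit_1 and the x axis of mark_d, either way round below 0.15 rad) or (horizontal distance between supply and mark_d below 0.15 m and horizontal distance between unit_4 and mark_d below 0.012 m and angle between the x axis of unit_4 and the x axis of mark_d, either way round below 0.15 rad and horizontal distance between unit_3 and mark_c below 0.012 m and angle between the x axis of unit_3 and the x axis of mark_c, either way round below 0.15 rad and horizontal distance between unit_2 and mark_b below 0.012 m and angle between the x axis of unit_2 and the x axis of mark_b, either way round below 0.15 rad and horizontal distance between unit_1 and mark_a below 0.012 m and angle between the x axis of unit_1 and the x axis of mark_a, either way round below 0.15 rad))); the robot touches nothing.
It fails at once if the thermostat is knocked: shifted more than 20 mm or tipped more than 0.4 rad (distance of thermostat from where it was at the start of the episode above 0.02 m or angle between thermostat's own z axis and vertical above 0.4 rad).
It also fails if it takes over 106 s, if anything falls off the work surface, if the arm or the gripper's body presses on something with over 40 N, if the wrist force passes 120 N, or if a joint passes its speed limit or range.

## Robot

A 6-joint arm with a two-finger parallel gripper is mounted at the origin on the work surface. World frame = base frame: x ahead of the robot, y to its left, z up, the work surface at z = 0. Lengths are in m, angles in rad, forces in N, time in s.
With the tool pointing down it reaches from about 0.35 to 1 m from the base axis. Payload 7.1 kg.
Tool frame: the origin (TCP) lies at the very end of the fingers, on their centre line; the grasp point (between the pads) lies 19 mm behind it (r.grasp_offset is the distance from the TCP to the grasp point, in m); z points along the fingers, y is the direction in which the jaws open and shut (so a half turn about z gives the same grasp; the last joint's range is limited). The gripper opens to 85 mm and grips with 20 to 120 N. Pads are 22 mm wide; open, the fingers measure 114 mm over their backs; the gripper's body (76 mm by 85 mm) begins 54 mm behind the grasp point. The pads swing forward as they close: fully open they stand 13 mm farther back than shut.
Start: joints at [1.107, 0.423, 1.63, -0, 1.089, -0.019], TCP at [0.269, 0.564, 0.231] pointing down, gripper open.
Joint ranges: [-3, 3], [-0.9, 2.11], [0.09, 2.58], [-1.31, 4.45], [0.11, 2.69], [-2.54, 2.54]. Speed limits (rad/s): [2.39, 2.39, 3.01, 3.14, 3.14, 3.14].

## Interface

Orientations are given as a unit quaternion [w, x, y, z].
In Python, from plant import monitor, cams, r gives the robot as it stands.
- The arm moves only by the tool move_arm, never from a script. Its argument "deltas" is a list of rows, each a list of 5 numbers: the shift along the tool's x, y, z in units of 30 mm (1.0 is 30 mm), then the turn about the tool's z in units of 5 degrees (1.0 is 5 degrees), then the opening, from -1 (shut) to 1 (fully open), so that 0 is half open. In form: [[x, y, z, twist, fingers], ...]. A call has 1 to 12 rows; each row shifts and turns the commanded pose from where the row before left it, along the tool's axes as they then stand; what a row does not reach is not made up. A row lasts 1/8 s, in which the tool goes at most 62.5 mm and 10.7 degrees, less where a joint would pass 70% of its speed; a pose out of reach is approached as far as the arm can. A call is refused whole if a number of a shift passes 1 or a number of a turn 1, either way. A call with a gripper value outside its range is refused whole. The fingers move at their own pace and stop on an object; "force" is the grip in N (left out, the last holds). Time passes only in rows, so rows that do not move let the fingers close. It gives the time, the measured TCP pose, the force and the opening at its end, in the units of the state.
- monitor.read_state(): the state, without advancing time (a new reading comes with each control period).
- cams.grab_frame(name): name is "side" or "top" or "wrist"; returns the picture (400x640x3 uint8, red, green, blue); there is no depth.
- cams.calibration(name): a dict with "fov_y" (degrees; the focal length in pixels is half the picture's height over the tangent of half this angle, whatever the lens; pixels are square), "cx", "cy" (the principal point, pixels), "pose" (4x4, takes a point from camera to world coordinates). Camera axes: x right, y down, z forward; pixel columns grow to the right and rows downward; lengths in m; the calibration is good to about 2 mm. A picture is of the moment at which its call begins: read the wrist's pose just before it. calibration takes no time and is no camera call; for the wrist camera it gives the pose at the moment of the call.
- r.finish_job(): hands the job in, once; it reports no verdict.
Trained networks look in the newest picture that a camera, given by its name, has taken for a name from the list of things; names that differ only in an ending like _2 or _b are one class to them, and where a whole thing is asked for, a point or a joint stands for the part that bears it (a point fixed in the world has none). Each returns a list of dicts, best first, with "confidence" (0 to 1); they miss things now and then, are a little off and sometimes report something else, mostly with a low value. They report only what shows in the picture. A call takes as long as a camera call. They do not tell look-alikes from the thing itself.
- cams.boxes_of(label, camera): "location" ([column, row] in pixels, amid what is visible of it).
- cams.cut_out(label, camera): "mask" (400x640 bool, what is visible of it) and "location" ([column, row] in pixels, amid what is visible of it).
The state is a dict: "time_s": time; "q": joint angles; "dq": joint speeds; "joint_efforts": joint torques, N m; "position": TCP position; "tool_rot": TCP orientation; "contact_force": force on the tool from outside, world axes, zero at the start; "wrist_torque": the same for the moment, N m; "width": opening from 0.0 (shut) to 1.0 (fully open).
Only numpy, scipy, OpenCV 4.12 (cv2) and the standard library are available. Lean on these libraries where they do the work, as an engineer would, in place of code of your own. Each camera call takes 0.05 s, during which the arm holds its last target. There are 200 camera calls.

## Working session

There is one attempt and no reset: what is moved stays moved. The work goes in short steps, Python scripts to look and compute and a tool call to move; the robot and the scene stay as the last step left them, time stands still between calls to the robot, and variables do not carry over. Pictures are saved under pics/ and viewed, about 12 in all and at most 16, crops included, and the job is handed in when it is done.

Besides the shell and the picture viewer there is one more tool, called after ">>>" as name(argument=value, ...), one argument or row to a line, values as JSON. move_arm: Moves the arm, as the interface text tells. Its arguments: {"type":"object","properties":{"deltas":{"type":"array","items":{"type":"array","items":{"type":"number"}}},"force":{"type":"number"}},"required":["deltas"]}

```bash
mkdir -p pics; ls; python3 - <<'E'
from plant import monitor,cams,r
import cv2,numpy as np
s=monitor.read_state();print(s)
for c in("top","side"):
    f=cams.grab_frame(c);cv2.imwrite(f"pics/{c}0.png",f[...,::-1]);print(c,cams.calibration(c))
    for l in ("unit_1","unit_2","unit_3","unit_4","supply","mark_a","thermostat"):
        print(l,[(np.round(b["location"]),round(b["confidence"],2)) for b in cams.boxes_of(l,c)])
E
```

```text
pics
{'time_s': 0.0, 'q': array([ 1.10700140e+00,  4.23839919e-01,  1.63072437e+00,  2.48533914e-06,
        1.08860589e+00, -1.89768719e-02]), 'dq': array([-3.52023123e-04,  3.26875367e-04,  1.37940116e-03, -1.04534542e-03,
       -1.36711987e-05,  2.50482331e-03]), 'joint_efforts': array([-1.62837601e-03, -5.57371795e+01, -2.81740254e+01, -8.75803767e-05,
        7.00289413e-03,  1.18091073e-06]), 'position': array([0.26864233, 0.56368969, 0.23053277]), 'tool_rot': array([-1.89621247e-04,  2.20580446e-01,  9.75368466e-01, -7.65631617e-04]), 'contact_force': array([-0.03391629, -0.34287423, -0.45256187]), 'wrist_torque': array([-0.02038625,  0.02806409,  0.02120501]), 'width': 0.9982017273590607}
top {'fov_y': 46.978069708660335, 'cx': 324.0469163768198, 'cy': 208.40909290868134, 'pose': array([[ 2.52746454e-02, -9.89535536e-01,  1.42058493e-01,
         4.15526842e-01],
       [-9.99679948e-01, -2.48628173e-02,  4.67353222e-03,
         7.14207231e-02],
       [-1.09265186e-03, -1.42131148e-01, -9.89847232e-01,
         1.10649972e+00],
       [ 0.00000000e+00,  0.00000000e+00,  0.
[... 1017 characters left out ...]
]), 0.78), (array([382., 312.]), 0.76), (array([382., 121.]), 0.71), (array([375., 226.]), 0.56)]
unit_2 [(array([389., 382.]), 0.87), (array([379., 153.]), 0.78), (array([382., 312.]), 0.76), (array([382., 121.]), 0.71), (array([375., 226.]), 0.56)]
unit_3 [(array([389., 382.]), 0.87), (array([379., 153.]), 0.78), (array([382., 312.]), 0.76), (array([382., 121.]), 0.71), (array([375., 226.]), 0.56)]
unit_4 [(array([389., 382.]), 0.87), (array([379., 153.]), 0.78), (array([382., 312.]), 0.76), (array([382., 121.]), 0.71), (array([375., 226.]), 0.56)]
supply [(array([309., 135.]), 0.96)]
mark_a [(array([300., 235.]), 0.59), (array([385., 121.]), 0.37)]
thermostat [(array([373., 190.]), 0.85)]
```

```bash
python3 -c "
import cv2
a=cv2.imread('pics/top0.png')[130:330,100:540];cv2.imwrite('pics/top0c.png',cv2.resize(a,(800,364),interpolation=cv2.INTER_CUBIC))"
```

```text
(no output)
```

View pics/top0c.png

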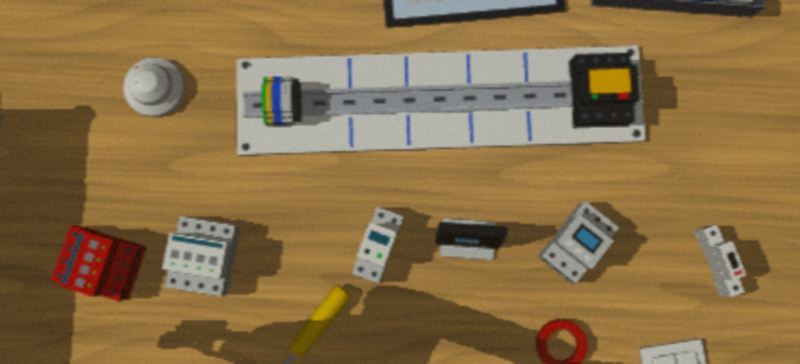

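View pics/side0.png

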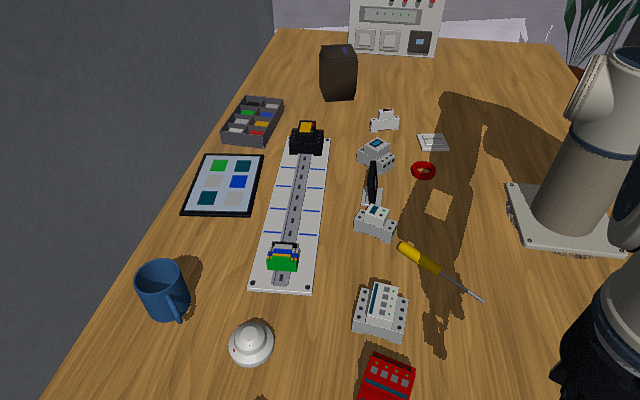

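The top view shows the modules in the lower row. In crop pixels they are unit_4 (200,255), unit_2 (378,243), thermostat (470,240), unit_3 (580,242) and unit_1 (722,260). The red decoy is at (98,262). The black supply is at the −y end (605,90), so the order is unit_4→d, unit_3→c, unit_2→b, unit_1→a. The side view agrees.

```bash
cat > h.py <<'E'
import numpy as np,cv2
from scipy.optimize import minimize
from plant import monitor,cams,r
def K(c):
    f=200/np.tan(np.radians(c["fov_y"])/2);return f
def proj(c,P):
    T=np.linalg.inv(c["pose"]);q=np.asarray(P)@T[:3,:3].T+T[:3,3];f=K(c)
    return np.c_[f*q[:,0]/q[:,2]+c["cx"],f*q[:,1]/q[:,2]+c["cy"]]
def unproj(c,uv,z):
    uv=np.atleast_2d(uv);f=K(c);d=np.c_[(uv[:,0]-c["cx"])/f,(uv[:,1]-c["cy"])/f,np.ones(len(uv))]@c["pose"][:3,:3].T
    o=c["pose"][:3,3];return o+d*((z-o[2])/d[:,2])[:,None]
def box(x,y,z0,z1):return np.array([[a,b,z] for a in(-x,x) for b in(-y,y) for z in(z0,z1)])
def sil(c,w,x,y,th,z=0,S=4):
    m=np.zeros((400*S,640*S),np.uint8);R=np.array([[np.cos(th),-np.sin(th),0],[np.sin(th),np.cos(th),0],[0,0,1]])
    for B in(box(.045,w/2,0,.04),box(.0225,w/2,.04,.068)):
        p=proj(c,B@R.T+[x,y,z]);h=cv2.convexHull((p*S+S/2).astype(np.int32));cv2.fillConvexPoly(m,h,1)
    return cv2.resize(m.astype(np.float32),(640,400),interpolation=cv2.INTER_AREA)
def fit(c,mask,w,th0,z=0):
    m=mask.astype(np.float32);ys,xs=np.nonzero(mask);p=unproj(c,[[xs.mean(),ys.mean()]],z+.03)[0]
    def cost(v):
        s=sil(c,w,v[0]/100,v[1]/100,v[2],z);return np.abs(s-m).sum()/m.sum()
    best=min((minimize(cost,[p[0]*100,p[1]*100,t],method="Nelder-Mead",options=dict(initial_simplex=np.array([p[0]*100,p[1]*100,t])+np.array([[0,0,0],[1,0,0],[0,1,0],[0,0,.2]]),maxiter=120)) for t in th0),key=lambda o:o.fun)
    return best.x[0]/100,best.x[1]/100,best.x[2],best.fun
W={1:.018,2:.036,3:.054,4:.072}
E
python3 - <<'E'
from h import *
f=cams.grab_frame("top");c=cams.calibration("top")
locs={1:(497,273),2:(308,264),3:(419,263),4:(210,270)}
ms=cams.cut_out("unit_1","top");print(len(ms))
for m in ms:
    L=m["location"];print(np.round(L),m["confidence"],m["mask"].sum())
    for k,l in locs.items():
        if np.hypot(L[0]-l[0],L[1]-l[1])<15: print(k,np.round(fit(c,m["mask"],W[k],[-.6,0,.6]),4))
for m in cams.cut_out("supply","top"):
    L=m["location"];print("sup",np.round(L),m["confidence"])
    if abs(L[1]-181)<10: print(np.round(fit(c,m["mask"],.072,[0],.0145),4))
for m in cams.boxes_of("thermostat","top"): print("th",unproj(c,m["location"],.05)[0])
# blue lines
g=f.astype(int);b=(g[...,2]-g[...,0]>50)&(g[...,2]>110)
b=b.astype(np.uint8);b[:155]=0;b[215:]=0;b[:,:280]=0;b[:,400:]=0
n,lab,st,ce=cv2.connectedComponentsWithStats(b)
for i in range(1,n):
    if st[i,4]>8:
        ys,xs=np.nonzero(lab==i);P=unproj(c,np.c_[xs,ys]+0.,.012);print(st[i],P.mean(0).round(4),P[:,0].min().round(4),P[:,0].max().round(4))
# other units: by color white/grey vs. wood
E
```

```text
5
[208. 273.] 0.92 1481
4 [ 0.4183  0.3341 -0.1381  0.0434]
[306. 267.] 0.91 652
2 [ 0.4386  0.111  -0.331   0.0473]
[418. 264.] 0.75 1074
3 [ 0.4479 -0.1461 -0.6497  0.0393]
[156. 275.] 0.7 1535
[496. 274.] 0.59 573
1 [ 0.4296 -0.3266  0.36    0.1357]
sup [433. 178.] 0.59
[ 0.6455 -0.1744  0.0594  0.0388]
th [ 0.45055419 -0.00086398  0.05      ]
th [0.64627877 0.07640954 0.05      ]
[388 159   2  16  23] [ 0.683  -0.0781  0.012 ] 0.661 0.6983
[323 161   1  16  16] [0.6706 0.0816 0.012 ] 0.652 0.6893
[357 160   2  16  20] [ 0.6727 -0.0017  0.012 ] 0.6566 0.6939
[291 162   2  16  21] [0.6689 0.1576 0.012 ] 0.6476 0.6849
[390 191   2  16  24] [ 0.6008 -0.0829  0.012 ] 0.5825 0.6191
[324 193   2  17  19] [0.589  0.0769 0.012 ] 0.5712 0.6102
[358 192   2  16  25] [ 0.5986 -0.006   0.012 ] 0.5781 0.6147
[292 195   2  16  30] [0.5862 0.1528 0.012 ] 0.5669 0.6034
```

```bash
cat >> h.py <<'E'
def yaw_of(s):
    w,x,y,z=s["tool_rot"];return np.arctan2(1-2*(x*x+z*z),2*(x*y-w*z))   # tool y direction in world
def plan(x,y,z,yaw,grip,start=None):
    s=monitor.read_state();p,a=(s["position"],yaw_of(s)) if start is None else start
    d=(yaw-a+np.pi/2)%np.pi-np.pi/2;D=np.array([x,y,z])-p
    n=int(max(np.ceil(np.abs(D).max()/.026),np.ceil(abs(np.degrees(d))/4.99)));rows=[]
    print("t",round(s["time_s"],2),"D",D.round(4),"dyaw",round(d,3),"q6",s["q"][5].round(2))
    for i in range(n):
        t=a+d*i/n;ty=np.array([np.cos(t),np.sin(t),0]);tz=np.array([0,0,-1]);tx=np.cross(ty,tz)
        rows.append([round(float(v),2) for v in (D@tx/n/.03,D@ty/n/.03,-D[2]/n/.03,-np.degrees(d)/n/5)]+[grip])
    for i in range(0,n,12):print(rows[i:i+12])
    return np.array([x,y,z]),a+d
def look(k,lab="unit_1",z=0,name=None):
    c=cams.calibration("wrist");f=cams.grab_frame("wrist")
    if name:cv2.imwrite("pics/"+name,f[...,::-1])
    for m in cams.cut_out(lab,"wrist"):
        try:print(np.round(m["location"]),round(m["confidence"],2),np.round(unproj(c,m["location"],z+.05)[0],3),"fit",np.round(fit(c,m["mask"],W[k],[-.7,-.3,0,.3,.7],z),4))
        except Exception as e:print(e)
    return c
E
python3 - <<'E'
from h import *
s=monitor.read_state();print(yaw_of(s));c=cams.calibration("wrist");print(c["pose"].round(3),c["fov_y"],s["position"])
plan(.418,.334,.2,-.138,1)
E
```

```text
1.125992412389385
[[ 0.43   0.872  0.234  0.21 ]
 [ 0.903 -0.416 -0.111  0.591]
 [ 0.     0.259 -0.966  0.374]
 [ 0.     0.     0.     1.   ]] 60.33132521522653 [0.26890083 0.5641869  0.23133828]
t 1.0 D [ 0.1491 -0.2302 -0.0313] dyaw -1.264 q6 -0.02
[[-0.52, -0.32, 0.07, 0.97, 1], [-0.54, -0.27, 0.07, 0.97, 1], [-0.57, -0.23, 0.07, 0.97, 1], [-0.58, -0.18, 0.07, 0.97, 1], [-0.6, -0.13, 0.07, 0.97, 1], [-0.6, -0.08, 0.07, 0.97, 1], [-0.61, -0.03, 0.07, 0.97, 1], [-0.61, 0.02, 0.07, 0.97, 1], [-0.6, 0.07, 0.07, 0.97, 1], [-0.6, 0.13, 0.07, 0.97, 1], [-0.58, 0.18, 0.07, 0.97, 1], [-0.57, 0.22, 0.07, 0.97, 1]]
[[-0.55, 0.27, 0.07, 0.97, 1], [-0.52, 0.32, 0.07, 0.97, 1], [-0.49, 0.36, 0.07, 0.97, 1]]
```

>>> move_arm(
  deltas=[
    [-0.52,-0.32,0.07,0.97,1],
    [-0.54,-0.27,0.07,0.97,1],
    [-0.57,-0.23,0.07,0.97,1],
    [-0.58,-0.18,0.07,0.97,1],
    [-0.6,-0.13,0.07,0.97,1],
    [-0.6,-0.08,0.07,0.97,1],
    [-0.61,-0.03,0.07,0.97,1],
    [-0.61,0.02,0.07,0.97,1],
    [-0.6,0.07,0.07,0.97,1],
    [-0.6,0.13,0.07,0.97,1],
    [-0.58,0.18,0.07,0.97,1],
    [-0.57,0.22,0.07,0.97,1],
  ],
  force=40,
)

```text
time_s: 2.5
position: [0.388, 0.3793, 0.2062]
tool_rot: [0.0, 0.668, 0.744, 0.0]
contact_force: [-0.1, 1.0, 0.4]
width: 1.0
```

>>> move_arm(
  deltas=[
    [-0.55,0.27,0.07,0.97,1],
    [-0.52,0.32,0.07,0.97,1],
    [-0.49,0.36,0.07,0.97,1],
    [0,0,0,0,1],
  ],
)

```text
time_s: 3.0
position: [0.4178, 0.3329, 0.1998]
tool_rot: [-0.0, 0.756, 0.654, -0.0]
contact_force: [-0.0, 0.3, 0.7]
width: 1.001
```

```bash
python3 - <<'E'
from h import *
look(4,name="w1.png");plan(.4183,.3341,.06,-.138,1)
E
```

```text
[280.  38.] 0.92 [0.4   0.451 0.05 ] fit [0.4062 0.4677 1.3014 0.0096]
[358. 345.] 0.77 [0.427 0.163 0.05 ] fit [ 0.4643 -0.0108  0.0333  1.    ]
[324. 176.] 0.58 [0.418 0.338 0.05 ] fit [ 0.4184  0.3344 -0.1423  0.0177]
t 3.1 D [ 0.001   0.0003 -0.1399] dyaw 0.005 q6 0.79
[[0.0, 0.01, 0.78, -0.01, 1], [0.0, 0.01, 0.78, -0.01, 1], [0.0, 0.01, 0.78, -0.01, 1], [0.0, 0.01, 0.78, -0.01, 1], [0.0, 0.01, 0.78, -0.01, 1], [0.0, 0.01, 0.78, -0.01, 1]]
```

View pics/w1.png

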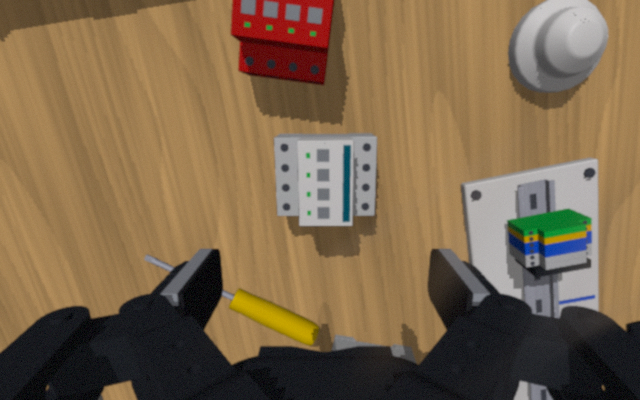

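The wrist picture shows unit_4 at (324,180), centred between the fingers. The fit agrees with the top view, so I'll grasp.

>>> move_arm(
  deltas=[
    [0,0.01,0.86,0,1],
    [0,0.01,0.86,0,1],
    [0,0,0.86,0,1],
    [0,0,0.86,0,1],
    [0,0,0.86,0,1],
    [0,0,0.86,0,1],
    [0,0,0,0,1],
    [0,0,0,0,-1],
    [0,0,0,0,-1],
    [0,0,0,0,-1],
    [0,0,0,0,-1],
    [0,0,0,0,-1],
  ],
  force=50,
)

```text
time_s: 4.6
position: [0.4187, 0.3341, 0.0463]
tool_rot: [0.0, 0.756, 0.655, 0.001]
contact_force: [-1.3, -0.1, 7.7]
width: 0.514
```

>>> move_arm(
  deltas=[
    [0,0,0,0,-1],
    [0,0,-0.5,0,-1],
    [0,0,-1,0,-1],
    [0,0,-1,0,-1],
    [0,0,-1,0,-1],
    [0,0,-0.5,0,-1],
  ],
)

```text
time_s: 5.35
position: [0.4185, 0.3338, 0.1673]
tool_rot: [0.0, 0.756, 0.655, 0.001]
contact_force: [-0.2, -0.4, -2.8]
width: 0.514
```

```bash
python3 - <<'E'
from h import *
f=cams.grab_frame("wrist");cv2.imwrite("pics/w2.png",f[...,::-1])
plan(.6404,-.0805,.16,.057,-1)
E
```

```text
t 5.4 D [ 0.2214 -0.4147 -0.0083] dyaw 0.201 q6 0.79
[[-0.79, 0.58, 0.02, -0.14, -1], [-0.8, 0.57, 0.02, -0.14, -1], [-0.8, 0.56, 0.02, -0.14, -1], [-0.81, 0.55, 0.02, -0.14, -1], [-0.82, 0.54, 0.02, -0.14, -1], [-0.82, 0.53, 0.02, -0.14, -1], [-0.83, 0.52, 0.02, -0.14, -1], [-0.84, 0.51, 0.02, -0.14, -1], [-0.84, 0.5, 0.02, -0.14, -1], [-0.85, 0.49, 0.02, -0.14, -1], [-0.86, 0.48, 0.02, -0.14, -1], [-0.86, 0.47, 0.02, -0.14, -1]]
[[-0.87, 0.46, 0.02, -0.14, -1], [-0.87, 0.44, 0.02, -0.14, -1], [-0.88, 0.43, 0.02, -0.14, -1], [-0.88, 0.42, 0.02, -0.14, -1]]
```

View pics/w2.png

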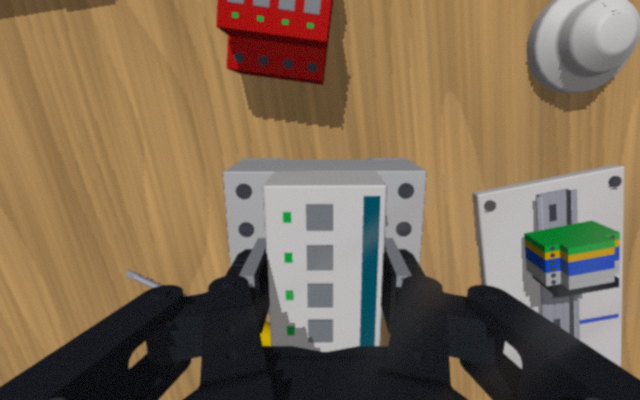

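>>> move_arm(
  deltas=[
    [-0.79,0.58,0.02,-0.14,-1],
    [-0.8,0.57,0.02,-0.14,-1],
    [-0.8,0.56,0.02,-0.14,-1],
    [-0.81,0.55,0.02,-0.14,-1],
    [-0.82,0.54,0.02,-0.14,-1],
    [-0.82,0.53,0.02,-0.14,-1],
    [-0.83,0.52,0.02,-0.14,-1],
    [-0.84,0.51,0.02,-0.14,-1],
    [-0.84,0.5,0.02,-0.14,-1],
    [-0.85,0.49,0.02,-0.14,-1],
    [-0.86,0.48,0.02,-0.14,-1],
    [-0.86,0.47,0.02,-0.14,-1],
  ],
)

```text
time_s: 6.9
position: [0.5835, 0.0211, 0.1568]
tool_rot: [-0.001, 0.706, 0.708, -0.001]
contact_force: [-0.0, 0.1, -3.7]
width: 0.517
```

>>> move_arm(
  deltas=[
    [-0.87,0.46,0.02,-0.14,-1],
    [-0.87,0.44,0.02,-0.14,-1],
    [-0.88,0.43,0.02,-0.14,-1],
    [-0.88,0.42,0.02,-0.14,-1],
    [0,0,0,0,-1],
    [0,0,0,0,-1],
  ],
)

```text
time_s: 7.65
position: [0.6376, -0.0815, 0.1544]
tool_rot: [-0.001, 0.689, 0.725, -0.001]
contact_force: [-0.1, 0.3, -3.8]
width: 0.511
```

```bash
python3 - <<'E'
from h import *
f=cams.grab_frame("wrist");cv2.imwrite("pics/w3.png",f[...,::-1])
plan(.6404,-.0805,.085,.057,-1)
E
```

```text
t 7.7 D [ 0.0028  0.0007 -0.0697] dyaw 0.005 q6 -0.2
[[0.01, 0.03, 0.77, -0.02, -1], [0.01, 0.03, 0.77, -0.02, -1], [0.01, 0.03, 0.77, -0.02, -1]]
```

View pics/w3.png

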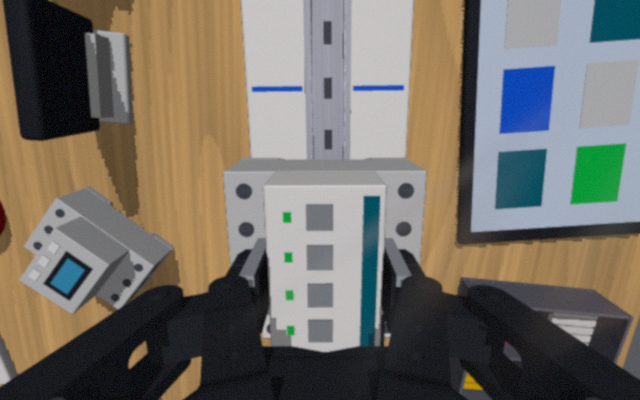

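The wrist view shows unit_4 held square over the rail. Mark c is at row 88, with rail edges near columns 307 and 348. I'll cross-check the marks with this calibration.

```bash
python3 - <<'E'
from h import *
c=cams.calibration("wrist")
print(unproj(c,[[252,89],[404,87.5],[277,89],[380,88]],.012).round(4))
print(unproj(c,[[308,88],[349,88],[305,10],[345,10]],.0175).round(4))
E
```

```text
[[ 5.759e-01 -7.600e-03  1.200e-02]
 [ 6.962e-01 -3.000e-04  1.200e-02]
 [ 5.957e-01 -6.600e-03  1.200e-02]
 [ 6.772e-01 -1.600e-03  1.200e-02]]
[[ 0.6205 -0.0048  0.0175]
 [ 0.6523 -0.0032  0.0175]
 [ 0.6162  0.0498  0.0175]
 [ 0.6456  0.0513  0.0175]]
```

>>> move_arm(
  deltas=[
    [0.01,0.05,0.77,-0.02,-1],
    [0.01,0.04,0.77,-0.02,-1],
    [0,0,0.7,-0.02,-1],
    [0,0,0.4,0,-1],
    [0,0,0.2,0,-1],
    [0,0,0,0,-1],
    [0,0,0,0,-1],
  ],
)

```text
time_s: 8.57
position: [0.6418, -0.0813, 0.071]
tool_rot: [0.001, 0.687, 0.727, 0.0]
contact_force: [0.7, -0.4, -3.1]
width: 0.512
```

>>> move_arm(
  deltas=[
    [0,-0.03,0.12,0,-1],
    [0,0,0.12,0,-1],
    [0,0,0.1,0,-1],
    [0,0,0.06,0,-1],
    [0,0,0,0,-1],
  ],
)

```text
time_s: 9.2
position: [0.6403, -0.0813, 0.0604]
tool_rot: [-0.0, 0.687, 0.727, -0.0]
contact_force: [-7.0, 1.2, 16.7]
width: 0.516
```

>>> move_arm(
  deltas=[
    [0,0,0,0,0.5],
    [0,0,0,0,0.5],
    [0,0,0,0,0.5],
    [0,0,-0.8,0,0.7],
    [0,0,-1,0,1],
    [0,0,-1,0,1],
    [0,0,-1,0,1],
    [0,0,0,0,1],
  ],
)

```text
time_s: 10.2
position: [0.642, -0.0814, 0.1747]
tool_rot: [0.002, 0.687, 0.727, 0.001]
contact_force: [-0.4, -0.1, -0.7]
width: 1.002
```

```bash
python3 - <<'E'
from h import *
look(4,z=.0145,name="w4.png")
e=plan(.4479,-.1461,.19,-.65,1)
E
```

```text
[ 98. 242.] 0.86 [ 0.466 -0.131  0.064] fit [ 0.4585 -0.1401 -0.764   0.3337]
[319. 187.] 0.86 [ 0.638 -0.077  0.064] fit [ 0.64   -0.0811  0.0637  0.0183]
[121. 392.] 0.68 [ 0.471 -0.275  0.064] fit [ 0.5084 -0.3891  0.0333  1.    ]
t 10.3 D [-0.1922 -0.0649  0.0182] dyaw -0.707 q6 -0.2
[[-0.2, -0.72, -0.07, 0.9, 1], [-0.26, -0.71, -0.07, 0.9, 1], [-0.31, -0.68, -0.07, 0.9, 1], [-0.36, -0.66, -0.07, 0.9, 1], [-0.41, -0.63, -0.07, 0.9, 1], [-0.46, -0.59, -0.07, 0.9, 1], [-0.51, -0.55, -0.07, 0.9, 1], [-0.55, -0.51, -0.07, 0.9, 1], [-0.59, -0.47, -0.07, 0.9, 1]]
```

View pics/w4.png

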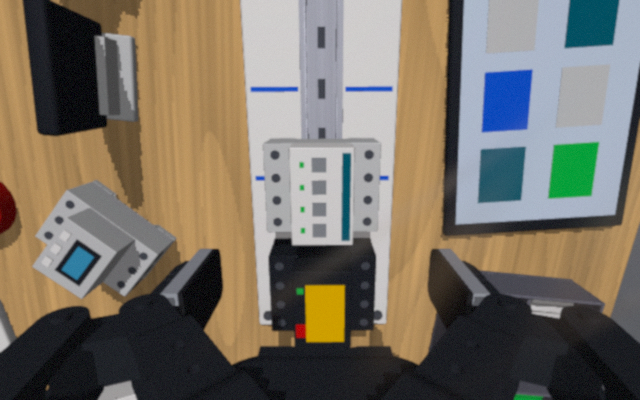

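unit_4 sits on mark d: its fit is (0.640, −0.081) with yaw 0.064, and the line shows at row 178 on both sides. Next is unit_3.

>>> move_arm(
  deltas=[
    [-0.2,-0.72,-0.07,0.9,1],
    [-0.26,-0.71,-0.07,0.9,1],
    [-0.31,-0.68,-0.07,0.9,1],
    [-0.36,-0.66,-0.07,0.9,1],
    [-0.41,-0.63,-0.07,0.9,1],
    [-0.46,-0.59,-0.07,0.9,1],
    [-0.51,-0.55,-0.07,0.9,1],
    [-0.55,-0.51,-0.07,0.9,1],
    [-0.59,-0.47,-0.07,0.9,1],
    [0,0,0,0,1],
    [0,0,0,0,1],
  ],
)

```text
time_s: 11.68
position: [0.4487, -0.1462, 0.1906]
tool_rot: [-0.0, 0.896, 0.445, -0.0]
contact_force: [-0.0, 0.1, -0.4]
width: 0.999
```

```bash
python3 - <<'E'
from h import *
look(3)
e=plan(.4479,-.1461,.045,-.65,1)
E
```

```text
[325. 182.] 0.88 [ 0.45  -0.145  0.05 ] fit [ 0.4485 -0.1453 -0.6534  0.0177]
[452.  15.] 0.77 [ 0.603 -0.1    0.05 ] fit [ 0.6459 -0.0909  0.0519  0.0167]
[419. 330.] 0.73 [ 0.435 -0.314  0.05 ] fit [ 0.4248 -0.3182  1.1822  1.1524]
t 11.78 D [-1.100e-03  1.000e-04 -1.458e-01] dyaw -0.001 q6 0.31
[[-0.0, -0.0, 0.81, 0.0, 1], [-0.0, -0.0, 0.81, 0.0, 1], [-0.0, -0.0, 0.81, 0.0, 1], [-0.0, -0.0, 0.81, 0.0, 1], [-0.0, -0.0, 0.81, 0.0, 1], [-0.0, -0.0, 0.81, 0.0, 1]]
```

>>> move_arm(
  deltas=[
    [-0.02,0,0.81,0,1],
    [0,0,0.81,0,1],
    [0,0,0.81,0,1],
    [0,0,0.81,0,1],
    [0,0,0.81,0,1],
    [0,0,0.81,0,1],
    [0,0,0,0,1],
    [0,0,0,0,-1],
    [0,0,0,0,-1],
    [0,0,0,0,-1],
    [0,0,0,0,-1],
    [0,0,0,0,-1],
  ],
)

```text
time_s: 13.28
position: [0.4488, -0.147, 0.0463]
tool_rot: [0.001, 0.896, 0.444, 0.001]
contact_force: [-1.0, 0.6, 7.2]
width: 0.519
```

>>> move_arm(
  deltas=[
    [0,0,0,0,-1],
    [0,0,-0.5,0,-1],
    [0,0,-1,0,-1],
    [0,0,-1,0,-1],
    [0,0,-1,0,-1],
    [0,0,-0.5,0,-1],
  ],
)

```text
time_s: 14.02
position: [0.4484, -0.1469, 0.1674]
tool_rot: [0.001, 0.896, 0.444, 0.001]
contact_force: [-0.0, -0.3, -2.2]
width: 0.521
```

```bash
python3 - <<'E'
from h import *
plan(.636,-.0038,.165,.058,-1)
E
```

```text
t 14.03 D [ 0.1876  0.1431 -0.0024] dyaw 0.708 q6 0.31
[[0.84, 0.23, 0.01, -0.9, -1], [0.82, 0.3, 0.01, -0.9, -1], [0.8, 0.36, 0.01, -0.9, -1], [0.76, 0.42, 0.01, -0.9, -1], [0.73, 0.48, 0.01, -0.9, -1], [0.69, 0.54, 0.01, -0.9, -1], [0.64, 0.59, 0.01, -0.9, -1], [0.6, 0.64, 0.01, -0.9, -1], [0.54, 0.68, 0.01, -0.9, -1]]
```

>>> move_arm(
  deltas=[
    [0.84,0.23,0.01,-0.9,-1],
    [0.82,0.3,0.01,-0.9,-1],
    [0.8,0.36,0.01,-0.9,-1],
    [0.76,0.42,0.01,-0.9,-1],
    [0.73,0.48,0.01,-0.9,-1],
    [0.69,0.54,0.01,-0.9,-1],
    [0.64,0.59,0.01,-0.9,-1],
    [0.6,0.64,0.01,-0.9,-1],
    [0.5,0.68,0.01,-0.9,-1],
    [0,0,0,0,-1],
    [0,0,0,0,-1],
  ],
)

```text
time_s: 15.4
position: [0.6343, -0.0053, 0.162]
tool_rot: [-0.001, 0.687, 0.727, -0.001]
contact_force: [-1.4, -0.2, -2.3]
width: 0.514
```

```bash
python3 - <<'E'
from h import *
plan(.636,-.0050,.071,.058,-1)
E
```

```text
t 15.4 D [ 0.0017  0.0003 -0.091 ] dyaw 0.002 q6 -0.08
[[0.0, 0.01, 0.76, -0.01, -1], [0.0, 0.01, 0.76, -0.01, -1], [0.0, 0.01, 0.76, -0.01, -1], [0.0, 0.01, 0.76, -0.01, -1]]
```

>>> move_arm(
  deltas=[
    [0,0,0.76,0,-1],
    [0,0,0.76,0,-1],
    [0,0,0.76,0,-1],
    [0,0,0.7,0,-1],
    [0,0,0,0,-1],
    [0,0,0,0,-1],
  ],
)

```text
time_s: 16.15
position: [0.6357, -0.0053, 0.0738]
tool_rot: [0.0, 0.687, 0.727, 0.0]
contact_force: [-0.2, -0.5, -2.3]
width: 0.52
```

>>> move_arm(
  deltas=[
    [0,0,0.13,0,-1],
    [0,0,0.13,0,-1],
    [0,0,0.12,0,-1],
    [0,0,0.08,0,-1],
    [0,0,0.05,0,-1],
    [0,0,0,0,-1],
  ],
)

```text
time_s: 16.9
position: [0.6354, -0.0051, 0.0604]
tool_rot: [-0.0, 0.687, 0.727, -0.0]
contact_force: [-7.7, 0.3, 20.5]
width: 0.515
```

Seated, with the same height and contact as unit_4. Releasing and moving on to unit_2, which takes the arm over the thermostat's side, so I lift first.

>>> move_arm(
  deltas=[
    [0,0,0,0,0.5],
    [0,0,0,0,0.5],
    [0,0,0,0,0.5],
    [0,0,-0.8,0,0.7],
    [0,0,-1,0,1],
    [0,0,-1,0,1],
    [0,0,-1,0,1],
    [0,0,-0.7,0,1],
    [0,0,0,0,1],
  ],
)

```text
time_s: 18.02
position: [0.6365, -0.0051, 0.1944]
tool_rot: [0.001, 0.687, 0.727, 0.001]
contact_force: [-0.8, 0.1, 0.5]
width: 1.0
```

```bash
python3 - <<'E'
from h import *
look(3,z=.0145)
e=plan(.4386,.111,.19,-.331,1)
E
```

```text
[323. 180.] 0.86 [0.636 0.001 0.064] fit [ 0.6352 -0.0043  0.0589  0.0268]
[92. 30.] 0.69 [0.462 0.102 0.064] fit [ 0.4477  0.1192 -0.334   0.2561]
[322. 268.] 0.67 [ 0.638 -0.077  0.064] fit [ 0.6401 -0.084   0.0645  0.1193]
t 18.12 D [-0.1964  0.1161 -0.0021] dyaw -0.388 q6 -0.08
[[0.53, -0.79, 0.01, 0.56, 1], [0.49, -0.81, 0.01, 0.56, 1], [0.45, -0.84, 0.01, 0.56, 1], [0.41, -0.86, 0.01, 0.56, 1], [0.37, -0.88, 0.01, 0.56, 1], [0.32, -0.89, 0.01, 0.56, 1], [0.28, -0.91, 0.01, 0.56, 1], [0.24, -0.92, 0.01, 0.56, 1]]
```

>>> move_arm(
  deltas=[
    [0.53,-0.79,0.01,0.56,1],
    [0.49,-0.81,0.01,0.56,1],
    [0.45,-0.84,0.01,0.56,1],
    [0.41,-0.86,0.01,0.56,1],
    [0.37,-0.88,0.01,0.56,1],
    [0.32,-0.89,0.01,0.56,1],
    [0.28,-0.91,0.01,0.56,1],
    [0.24,-0.92,0.01,0.56,1],
    [0,0,0,0,1],
    [0,0,0,0,1],
  ],
)

```text
time_s: 19.38
position: [0.4395, 0.1112, 0.1901]
tool_rot: [0.0, 0.815, 0.58, -0.0]
contact_force: [0.9, 0.4, 0.1]
width: 0.999
```

```bash
python3 - <<'E'
from h import *
look(2,name="w5.png")
e=plan(.4386,.111,.045,-.331,1)
E
```

```text
[583. 233.] 0.95 [ 0.639 -0.005  0.05 ] fit [ 0.6449 -0.014   0.301   0.2214]
[592. 296.] 0.89 [ 0.638 -0.069  0.05 ] fit [ 0.6859 -0.1068 -0.527   0.564 ]
[321. 181.] 0.63 [0.438 0.115 0.05 ] fit [ 0.4383  0.1111 -0.3432  0.0307]
t 19.48 D [-0.0012 -0.     -0.1453] dyaw 0.003 q6 0.56
[[-0.0, -0.01, 0.81, -0.01, 1], [-0.0, -0.01, 0.81, -0.01, 1], [-0.0, -0.01, 0.81, -0.01, 1], [-0.0, -0.01, 0.81, -0.01, 1], [-0.0, -0.01, 0.81, -0.01, 1], [-0.0, -0.01, 0.81, -0.01, 1]]
```

View pics/w5.png

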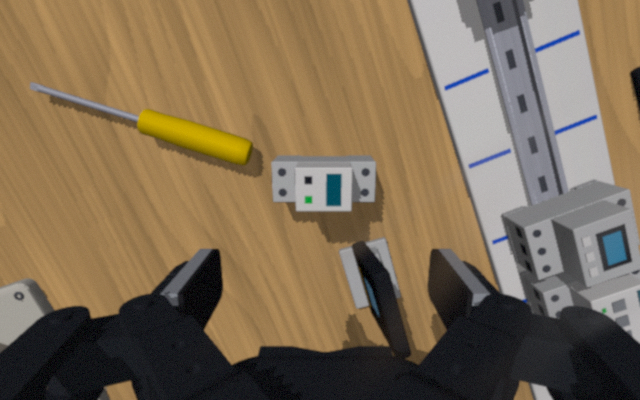

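unit_2 is centred at (322,185). The thermostat at (375,290) stays clear of the jaws by about 50 mm. Grasping.

>>> move_arm(
  deltas=[
    [0,-0.02,0.81,0.1,1],
    [0,-0.01,0.81,0,1],
    [0,0,0.81,0,1],
    [0,0,0.81,0,1],
    [0,0,0.81,0,1],
    [0,0,0.81,0,1],
    [0,0,0,0,1],
    [0,0,0,0,-1],
    [0,0,0,0,-1],
    [0,0,0,0,-1],
    [0,0,0,0,-1],
    [0,0,0,0,-1],
  ],
)

```text
time_s: 20.98
position: [0.4392, 0.1117, 0.0457]
tool_rot: [0.001, 0.817, 0.576, 0.001]
contact_force: [0.1, -1.9, 6.6]
width: 0.516
```

>>> move_arm(
  deltas=[
    [0,0,0,0,-1],
    [0,0,-0.5,0,-1],
    [0,0,-1,0,-1],
    [0,0,-1,0,-1],
    [0,0,-1,0,-1],
    [0,0,-0.5,0,-1],
  ],
)

```text
time_s: 21.72
position: [0.4387, 0.1118, 0.1668]
tool_rot: [0.0, 0.817, 0.576, 0.001]
contact_force: [-0.1, 0.2, -2.2]
width: 0.516
```

```bash
python3 - <<'E'
from h import *
plan(.6303,.0793,.165,.058,-1)
E
```

```text
t 21.73 D [ 0.1916 -0.0325 -0.0018] dyaw 0.401 q6 0.57
[[0.14, 0.8, 0.01, -0.57, -1], [0.1, 0.8, 0.01, -0.57, -1], [0.06, 0.81, 0.01, -0.57, -1], [0.02, 0.81, 0.01, -0.57, -1], [-0.02, 0.81, 0.01, -0.57, -1], [-0.06, 0.81, 0.01, -0.57, -1], [-0.1, 0.8, 0.01, -0.57, -1], [-0.14, 0.8, 0.01, -0.57, -1]]
```

>>> move_arm(
  deltas=[
    [0.14,0.8,0.01,-0.57,-1],
    [0.1,0.8,0.01,-0.57,-1],
    [0.06,0.81,0.01,-0.57,-1],
    [0.02,0.81,0.01,-0.57,-1],
    [-0.02,0.81,0.01,-0.57,-1],
    [-0.06,0.81,0.01,-0.57,-1],
    [-0.1,0.8,0.01,-0.57,-1],
    [-0.12,0.8,0.01,-0.57,-1],
    [0,0,0,0,-1],
    [0,0,0,0,-1],
  ],
)

```text
time_s: 22.98
position: [0.6285, 0.0796, 0.1617]
tool_rot: [-0.001, 0.688, 0.726, -0.001]
contact_force: [-0.8, -0.4, -2.4]
width: 0.521
```

```bash
python3 - <<'E'
from h import *
plan(.6303,.0795,.072,.058,-1)
E
```

```text
t 22.98 D [ 0.0018 -0.0001 -0.0897] dyaw 0.003 q6 0.05
[[-0.0, 0.01, 0.75, -0.01, -1], [-0.0, 0.01, 0.75, -0.01, -1], [-0.0, 0.01, 0.75, -0.01, -1], [-0.0, 0.01, 0.75, -0.01, -1]]
```

>>> move_arm(
  deltas=[
    [0,0.01,0.76,0,-1],
    [0,0,0.76,0,-1],
    [0,0,0.76,0,-1],
    [0,0,0.7,0,-1],
    [0,0,0,0,-1],
    [0,0,0,0,-1],
    [0,0,0.13,0,-1],
    [0,0,0.13,0,-1],
    [0,0,0.12,0,-1],
    [0,0,0.07,0,-1],
    [0,0,0.04,0,-1],
    [0,0,0,0,-1],
  ],
)

```text
time_s: 24.48
position: [0.6301, 0.0795, 0.0598]
tool_rot: [-0.0, 0.687, 0.726, -0.0]
contact_force: [-6.0, -0.4, 13.4]
width: 0.515
```

>>> move_arm(
  deltas=[
    [0,0,0,0,0.5],
    [0,0,0,0,0.5],
    [0,0,0,0,0.5],
    [0,0,-0.8,0,0.7],
    [0,0,-1,0,1],
    [0,0,-1,0,1],
    [0,0,-1,0,1],
    [0,0,-0.7,0,1],
    [0,0,0,0,1],
  ],
)

```text
time_s: 25.6
position: [0.6313, 0.0797, 0.1948]
tool_rot: [0.001, 0.687, 0.726, 0.001]
contact_force: [-1.0, -0.1, -0.5]
width: 0.998
```

```bash
python3 - <<'E'
from h import *
look(2,z=.0145,name="w6.png")
e=plan(.4296,-.3266,.19,.36,1)
E
```

```text
[321. 182.] 0.74 [0.629 0.083 0.064] fit [0.6297 0.0785 0.0669 0.0264]
[324. 330.] 0.71 [ 0.639 -0.055  0.064] fit [ 0.639  -0.0629  0.0343  0.8202]
[271. 255.] 0.65 [0.589 0.017 0.064] fit [ 0.8643 -0.2504  2.4976  1.    ]
[326. 272.] 0.61 [0.637 0.004 0.064] fit [6.345e-01 2.000e-04 2.730e-02 2.024e-01]
t 25.7 D [-0.2002 -0.4061 -0.0025] dyaw 0.305 q6 0.05
[[-0.82, -0.46, 0.01, -0.22, 1], [-0.81, -0.48, 0.01, -0.22, 1], [-0.8, -0.49, 0.01, -0.22, 1], [-0.79, -0.51, 0.01, -0.22, 1], [-0.78, -0.52, 0.01, -0.22, 1], [-0.77, -0.54, 0.01, -0.22, 1], [-0.76, -0.55, 0.01, -0.22, 1], [-0.75, -0.57, 0.01, -0.22, 1], [-0.74, -0.58, 0.01, -0.22, 1], [-0.73, -0.6, 0.01, -0.22, 1], [-0.72, -0.61, 0.01, -0.22, 1], [-0.71, -0.62, 0.01, -0.22, 1]]
[[-0.7, -0.64, 0.01, -0.22, 1], [-0.68, -0.65, 0.01, -0.22, 1], [-0.67, -0.66, 0.01, -0.22, 1], [-0.66, -0.68, 0.01, -0.22, 1]]
```

View pics/w6.png

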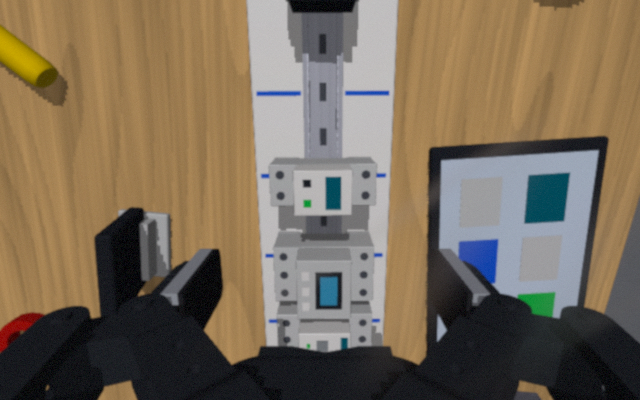

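unit_2 is on mark b, with line ends at row 175 on both sides. Mark a is visible at row 92, so I'll check its position before leaving.

```bash
python3 - <<'E'
from h import *
c=cams.calibration("wrist")
print(unproj(c,[[257,93],[389,92.5],[262,175.5],[383,175],[267,255],[378,254.5],[272,321],[375,320]],.012).reshape(-1,2,3).mean(1).round(4))
E
```

```text
[[ 0.6241  0.1543  0.012 ]
 [ 0.6277  0.0788  0.012 ]
 [ 0.6321 -0.0035  0.012 ]
 [ 0.6372 -0.0801  0.012 ]]
```

>>> move_arm(
  deltas=[
    [-0.82,-0.46,0.01,-0.22,1],
    [-0.81,-0.48,0.01,-0.22,1],
    [-0.8,-0.49,0.01,-0.22,1],
    [-0.79,-0.51,0.01,-0.22,1],
    [-0.78,-0.52,0.01,-0.22,1],
    [-0.77,-0.54,0.01,-0.22,1],
    [-0.76,-0.55,0.01,-0.22,1],
    [-0.75,-0.57,0.01,-0.22,1],
    [-0.74,-0.58,0.01,-0.22,1],
    [-0.73,-0.6,0.01,-0.22,1],
    [-0.72,-0.61,0.01,-0.22,1],
    [-0.71,-0.62,0.01,-0.22,1],
  ],
)

```text
time_s: 27.2
position: [0.4794, -0.2247, 0.1881]
tool_rot: [-0.001, 0.599, 0.801, -0.0]
contact_force: [-0.1, 1.0, 0.1]
width: 1.0
```

>>> move_arm(
  deltas=[
    [-0.7,-0.64,0.01,-0.22,1],
    [-0.68,-0.65,0.01,-0.22,1],
    [-0.67,-0.66,0.01,-0.22,1],
    [-0.66,-0.68,0.01,-0.22,1],
    [0,0,0,0,1],
    [0,0,0,0,1],
  ],
)

```text
time_s: 27.95
position: [0.4304, -0.3253, 0.1875]
tool_rot: [-0.001, 0.568, 0.823, 0.0]
contact_force: [-0.6, 0.1, -0.5]
width: 1.002
```

```bash
python3 - <<'E'
from h import *
look(1,name="w7.png")
e=plan(.4296,-.3266,.045,.36,1)
E
```

```text
[620.  14.] 0.93 [ 0.588 -0.127  0.05 ] fit [ 0.5956 -0.0799 -0.782   0.1904]
[323. 182.] 0.75 [ 0.428 -0.324  0.05 ] fit [ 0.4302 -0.3266  0.3614  0.0443]
t 28.05 D [-0.0012 -0.0015 -0.1429] dyaw -0.003 q6 -1.03
[[-0.01, -0.01, 0.79, 0.01, 1], [-0.01, -0.01, 0.79, 0.01, 1], [-0.01, -0.01, 0.79, 0.01, 1], [-0.01, -0.01, 0.79, 0.01, 1], [-0.01, -0.01, 0.79, 0.01, 1], [-0.01, -0.01, 0.79, 0.01, 1]]
```

View pics/w7.png

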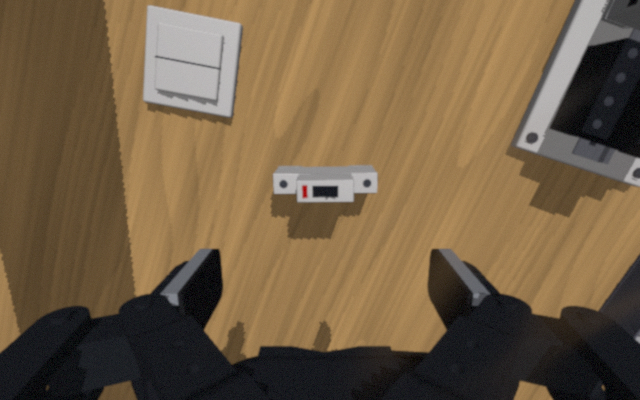

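Mark positions agree with the earlier ones to 1 mm in y. unit_1 is centred at (325,183) and its fit is good, so I'll grasp it.

>>> move_arm(
  deltas=[
    [-0.02,-0.01,0.79,0,1],
    [-0.02,-0.01,0.79,0,1],
    [-0.01,0,0.79,0,1],
    [0,0,0.79,0,1],
    [0,0,0.79,0,1],
    [0,0,0.79,0,1],
    [0,0,0,0,1],
    [0,0,0,0,-1],
    [0,0,0,0,-1],
    [0,0,0,0,-1],
    [0,0,0,0,-1],
    [0,0,0,0,-1],
  ],
)

```text
time_s: 29.55
position: [0.4314, -0.3281, 0.0473]
tool_rot: [0.001, 0.568, 0.823, -0.0]
contact_force: [-0.1, 1.0, 6.2]
width: 0.511
```

>>> move_arm(
  deltas=[
    [0,0,0,0,-1],
    [0,0,-0.5,0,-1],
    [0,0,-1,0,-1],
    [0,0,-1,0,-1],
    [0,0,-1,0,-1],
    [0,0,-1,0,-1],
  ],
)

```text
time_s: 30.3
position: [0.4305, -0.3276, 0.1831]
tool_rot: [0.0, 0.568, 0.823, -0.0]
contact_force: [0.0, -0.1, -1.4]
width: 0.515
```

```bash
python3 - <<'E'
from h import *
plan(.6255,.155,.17,.058,-1)
E
```

```text
t 30.3 D [ 0.195   0.4826 -0.0131] dyaw -0.304 q6 -1.03
[[0.67, 0.62, 0.02, 0.18, -1], [0.68, 0.61, 0.02, 0.18, -1], [0.69, 0.6, 0.02, 0.18, -1], [0.7, 0.59, 0.02, 0.18, -1], [0.71, 0.58, 0.02, 0.18, -1], [0.72, 0.56, 0.02, 0.18, -1], [0.73, 0.55, 0.02, 0.18, -1], [0.74, 0.54, 0.02, 0.18, -1], [0.74, 0.53, 0.02, 0.18, -1], [0.75, 0.52, 0.02, 0.18, -1], [0.76, 0.51, 0.02, 0.18, -1], [0.77, 0.49, 0.02, 0.18, -1]]
[[0.78, 0.48, 0.02, 0.18, -1], [0.78, 0.47, 0.02, 0.18, -1], [0.79, 0.46, 0.02, 0.18, -1], [0.8, 0.44, 0.02, 0.18, -1], [0.81, 0.43, 0.02, 0.18, -1], [0.81, 0.42, 0.02, 0.18, -1], [0.82, 0.4, 0.02, 0.18, -1]]
```

>>> move_arm(
  deltas=[
    [0.67,0.62,0.02,0.18,-1],
    [0.68,0.61,0.02,0.18,-1],
    [0.69,0.6,0.02,0.18,-1],
    [0.7,0.59,0.02,0.18,-1],
    [0.71,0.58,0.02,0.18,-1],
    [0.72,0.56,0.02,0.18,-1],
    [0.73,0.55,0.02,0.18,-1],
    [0.74,0.54,0.02,0.18,-1],
    [0.74,0.53,0.02,0.18,-1],
    [0.75,0.52,0.02,0.18,-1],
    [0.76,0.51,0.02,0.18,-1],
    [0.77,0.49,0.02,0.18,-1],
  ],
)

```text
time_s: 31.8
position: [0.5536, -0.0216, 0.1749]
tool_rot: [0.0, 0.643, 0.766, 0.0]
contact_force: [-0.2, -0.0, -0.4]
width: 0.514
```

>>> move_arm(
  deltas=[
    [0.78,0.48,0.02,0.18,-1],
    [0.78,0.47,0.02,0.18,-1],
    [0.79,0.46,0.02,0.18,-1],
    [0.8,0.44,0.02,0.18,-1],
    [0.81,0.43,0.02,0.18,-1],
    [0.81,0.42,0.02,0.18,-1],
    [0.82,0.4,0.02,0.18,-1],
    [0,0,0,0,-1],
    [0,0,0,0,-1],
  ],
)

```text
time_s: 32.92
position: [0.6241, 0.1553, 0.1702]
tool_rot: [-0.0, 0.684, 0.729, -0.0]
contact_force: [0.7, 1.0, -0.4]
width: 0.514
```

```bash
python3 - <<'E'
from h import *
plan(.6255,.1545,.0735,.058,-1)
E
```

```text
t 32.92 D [ 0.0014 -0.0008 -0.0967] dyaw -0.006 q6 0.16
[[-0.01, 0.01, 0.81, 0.02, -1], [-0.01, 0.01, 0.81, 0.02, -1], [-0.01, 0.01, 0.81, 0.02, -1], [-0.01, 0.01, 0.81, 0.02, -1]]
```

>>> move_arm(
  deltas=[
    [-0.02,0,0.81,0.02,-1],
    [0,0,0.81,0.02,-1],
    [0,0,0.81,0.02,-1],
    [0,0,0.75,0.02,-1],
    [0,0,0,0,-1],
    [0,0,0,0,-1],
    [0,0,0.13,0,-1],
    [0,0,0.13,0,-1],
    [0,0,0.1,0,-1],
    [0,0,0.07,0,-1],
    [0,0,0,0,-1],
  ],
)

```text
time_s: 34.3
position: [0.6246, 0.1552, 0.0616]
tool_rot: [0.0, 0.687, 0.727, 0.0]
contact_force: [-0.7, 0.3, 0.7]
width: 0.52
```

>>> move_arm(
  deltas=[
    [0,0,0.05,0,-1],
    [0,0,0.04,0,-1],
    [0,0,0,0,-1],
  ],
)

```text
time_s: 34.67
position: [0.6247, 0.1553, 0.0614]
tool_rot: [0.0, 0.687, 0.727, 0.0]
contact_force: [-8.8, -1.8, 22.2]
width: 0.517
```

Firm contact with no further descent means it is seated. Releasing.

>>> move_arm(
  deltas=[
    [0,0,0,0,0.5],
    [0,0,0,0,0.5],
    [0,0,0,0,0.5],
    [0,0,-0.8,0,0.7],
    [0,0,-1,0,1],
    [0,0,-1,0,1],
    [0,0,-1,0,1],
    [0,0,-0.7,0,1],
    [0,0,0,0,1],
  ],
)

```text
time_s: 35.8
position: [0.6257, 0.1554, 0.1953]
tool_rot: [0.001, 0.687, 0.727, 0.001]
contact_force: [-0.6, 0.8, -0.5]
width: 0.998
```

```bash
python3 - <<'E'
from h import *
look(1,z=.0145,name="w8.png")
E
```

```text
[326. 178.] 0.76 [0.627 0.162 0.064] fit [0.6247 0.1575 0.0694 0.0333]
[328. 324.] 0.68 [0.637 0.027 0.064] fit [0.6339 0.0119 0.0813 0.2193]
[322. 261.] 0.59 [0.628 0.089 0.064] fit [0.6301 0.0741 0.0661 0.266 ]
```

View pics/w8.png

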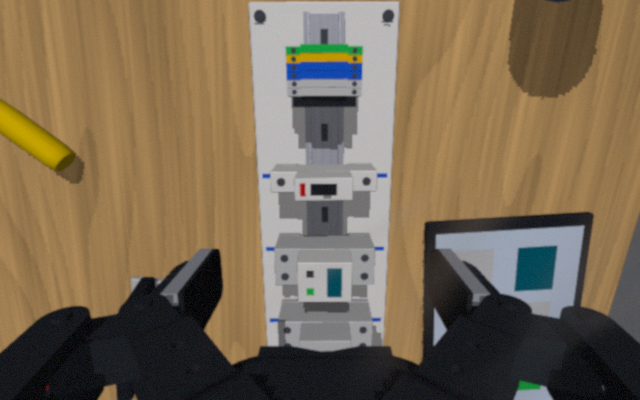

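>>> move_arm(
  deltas=[
    [0,-1,-0.5,0,1],
    [0,-1,-0.5,0,1],
    [0.5,-1,0,0,1],
    [1,-1,0,0,1],
    [1,-1,0,0,1],
    [1,-1,0,0,1],
    [1,-0.5,0,0,1],
    [1,0,0,0,1],
    [1,0,0,0,1],
    [0,0,0,0,1],
    [0,0,0,0,1],
  ],
)

```text
time_s: 37.28
position: [0.4182, 0.3379, 0.2226]
tool_rot: [-0.0, 0.687, 0.727, -0.001]
contact_force: [-0.7, -0.1, -0.0]
width: 1.002
```

```bash
python3 - <<'E'
from h import *
f=cams.grab_frame("side");cv2.imwrite("pics/s9.png",cv2.resize(f[100:300,180:430,::-1],(750,600),interpolation=cv2.INTER_CUBIC))
c=cams.calibration("top");f=cams.grab_frame("top")
cv2.imwrite("pics/t9.png",cv2.resize(f[130:330,100:540,::-1],(800,364),interpolation=cv2.INTER_CUBIC))
T={1:(.626,.155),2:(.6303,.0793),3:(.636,-.0038),4:(.6404,-.0805)}
for m in cams.cut_out("unit_1","top"):
    p=unproj(c,m["location"],.06)[0];k=min(T,key=lambda k:np.hypot(*(p[:2]-T[k])))
    if np.hypot(*(p[:2]-T[k]))<.03:print(k,np.round(fit(c,m["mask"],W[k],[0.05],.0145),4))
print([unproj(c,m["location"],.05)[0].round(3) for m in cams.boxes_of("thermostat","top")])
E
```

```text
3 [ 0.6344 -0.0047  0.0504  0.0457]
2 [0.6298 0.0783 0.0674 0.0409]
1 [0.6261 0.1571 0.0745 0.0834]
4 [ 0.6405 -0.0818  0.0348  0.0412]
[array([ 0.447, -0.003,  0.05 ])]
```

View pics/s9.png

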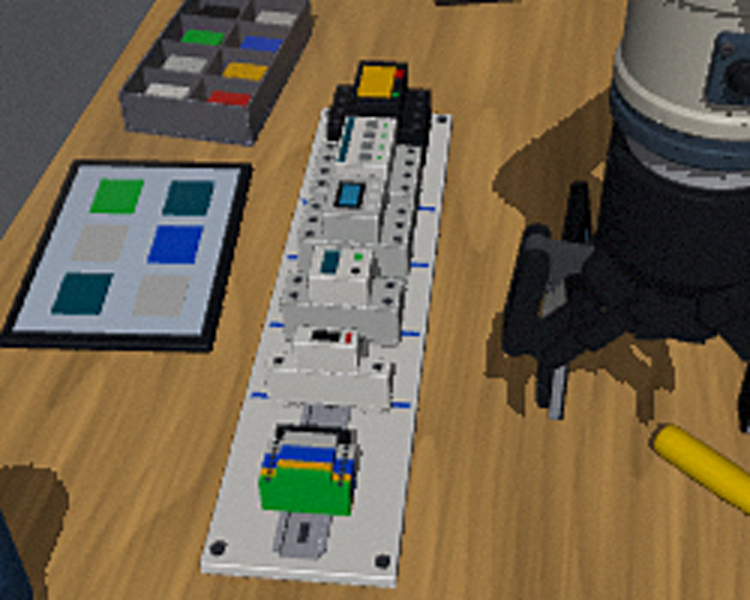

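View pics/t9.png

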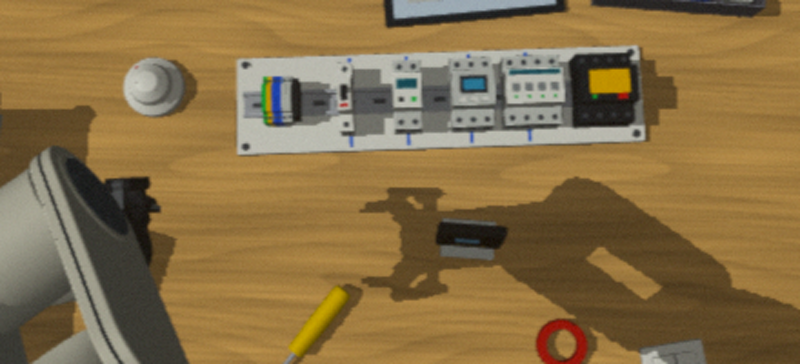

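Both views show all four modules on their lines in the right order. The thermostat hasn't moved and the arm is clear of everything. Handing in.

```bash
python3 -c "
from plant import r
print(r.finish_job())"
```

```text
the job is handed in; nothing more can be done
None
```

I gripped each module by its nose and set it on the rail. Counting from the power supply at mark d's end, the order is unit_4 (72 mm) on d, unit_3 on c, unit_2 on b and unit_1 (18 mm) on a. I handed the job in at about 38 s.

- **Position:** the last top-camera fits put each module about 1 to 2 mm from its mark.
- **Angle:** all four were within about 0.025 rad of square across the rail.
- **Seating:** I did not measure the final underside heights. Each module met firm contact at the expected seated height. The side view showed nothing tilted.
- **Thermostat:** its detected position was (0.447, −0.003) against (0.451, −0.001) at the start, which is within detection noise.
- **Disagreements:** no check failed. The top camera fitted unit_1 least well, but the closer wrist view agreed with it. The wrist view put the marks up to about 4 mm lower in x than the top view, though they agreed to 1 mm along the rail.

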